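# Back off the left-hand clamp nut with the box key

## Task

Two hold-down clamps are bolted to the bench; the square nut whose round flange has engraved lines on it has a left-hand thread. Take the box key from its round holder, seat it over that engraved nut and turn clockwise (seen from above) to unscrew it until it comes up firmly against its backstop, without forcing it there; then lift the key off, stand it upright back in its holder and let go. Leave the plain nut and the other things on the bench alone.

Things in the scene. Friction and masses are not known exactly. Their poses are not given: they have to be found in the camera images.
- key_grip (a point): Grip centre, on the axis of the steel box key (stands upright, z up, 102 mm tall, 0.25 to 0.45 kg), 82 mm above its foot. Foot: block 40 x 40 x 28 mm with a square socket 26 mm wide, 20 mm deep, open below, sides along x and y. Then a shank 18 mm across; on top a flat upright black grip plate 64 mm long (x), 14 mm thick (y), 40 mm tall.
- key_mouth (a point): Centre of the socket's mouth, on the key's axis at its lowest face; same axes as key_grip.
- marked_nut_seat (a point): Left-hand nut: on its axis, in its flange's top face, about 50 mm above the bench; a fully seated key's foot meets the flange here. Steel flange 72 mm across with eight engraved dark radial lines. On it a square 24 mm across flats, sides along x and y, straight for 14 mm, then tapering to 16 mm across at 19 mm. The key fits at any quarter turn, 1 mm play each side (0.1 rad of turn).
- marked_nut (a joint): Turn of that nut from fully tight (0), rad, growing clockwise seen from above. It climbs 3 mm per rad, lifting a key standing on its flange; a key raised 5 mm still drives it. Turning takes about 0.1 N m. The backstop, to be felt, lies 0.7 to 1.3 rad clockwise of the start (one unbroken turn) and gives stiffly, about 4 N m per rad. 0.3 to 0.5 N m against it is firm; over 0.6 N m is forcing.
- marked_clamp: Clamp of the engraved nut, fixed; origin on the bench on the nut's axis. Grey base 150 x 80 x 10 mm, from -45 to 105 mm along x; on it a wood offcut 60 x 130 mm at 40 to 100 mm along x; over it a dark steel strap 36 mm wide along x, top about 42 mm above the bench, under the nut.
- plain_nut_rim (a point): A point on the rim of the other nut's flange, 28 mm from its axis. Same nut and clamp, but the flange is smooth, with no engraved lines. It is to stay as it is.
- plain_clamp: The clamp with the plain nut, otherwise like marked_clamp; origin on the bench on that nut's axis.
- holder_floor (a point): Centre of the inner floor of the key's holder, 4 mm above the bench: a dark wood cup fixed to the bench, 76 mm outside and 66 mm inside diameter, rim 18 mm above the bench. The key stands in it, socket down, and stands freely at any yaw.
- glue: Glue bottle, 60 mm across, 170 mm tall, origin under its foot. Bystander.
- drill: Battery drill lying on its side, about 180 x 200 x 60 mm, origin under it. Bystander.
- holesaw: Steel hole saw, a cup 64 mm across and 40 mm tall, origin under it. Bystander.

How it is judged:
On the way, in this order (a step that is already met when the one before it is completed fails the run):
1. the key is seated over the engraved nut (z of key_mouth in the frame of marked_nut_seat between -0.003 and 0.009 m and horizontal distance between key_mouth and marked_nut_seat below 0.005 m and angle between key_mouth's own z axis and vertical below 0.08 rad), for 0.2 s.
2. with the key on it, the engraved nut is borne firmly against its backstop (all of step 1 and value of joint marked_nut above 1.2 rad and contact force between key and marked_clamp above 15 N), for 0.1 s.
At the end, for the whole second after the job is handed in: The engraved nut stands backed off (joint above 1.2 rad), and the key stands upright and at rest on the floor of its holder (within 15 mm of the centre, 5 degrees), released (value of joint marked_nut above 1.2 rad and horizontal distance between key_mouth and holder_floor below 0.015 m and z of key_mouth in the frame of holder_floor below 0.004 m and angle between key_mouth's own z axis and vertical below 0.08 rad and linear speed of key below 0.02 m/s); the robot touches nothing.
It fails at once if the nut is forced: more than 45 N between key and clamp (contact force between key and marked_clamp above 45 N).
It fails at once if the plain nut is turned (distance of plain_nut_rim from where it was at the start of the episode above 0.008 m).
It fails at once if a bystander is pushed more than 30 mm (distance of any of glue, drill, holesaw from where it was at the start of the episode above 0.03 m).
It also fails if it takes over 64 s, if anything falls off the work surface, if the arm or the gripper's body presses on something with over 40 N, if the wrist force passes 120 N, or if a joint passes its speed limit or range.

## Robot

A 6-joint arm with a two-finger parallel gripper is mounted at the origin on the work surface. World frame = base frame: x ahead of the robot, y to its left, z up, the work surface at z = 0. Lengths are in m, angles in rad, forces in N, time in s.
With the tool pointing down it reaches from about 0.35 to 0.85 m from the base axis. Payload 8.1 kg.
Tool frame: the origin (TCP) lies midway between the tips of the shut fingers; the grasp point (between the pads) lies grip_point_offset behind it (grip_point_offset is the distance from the TCP to the grasp point, in m); z points along the fingers, y is the line along which they close (so a half turn about z gives the same grasp; the last joint's range is limited). The gripper opens to 93 mm and grips with 3 to 60 N. Pads are 15 mm wide; open, the fingers measure 128 mm over their backs; the gripper's body (75 mm by 188 mm) begins 65 mm behind the grasp point.
Start: joints at [-1.411, 0.13, 1.488, -0, 1.523, -0.085], TCP at [0.145, -0.582, 0.219] pointing down, gripper open.
Joint ranges: [-2.96, 2.96], [-0.89, 2.26], [0.02, 2.5], [-1.34, 4.48], [0, 2.73], [-2.66, 2.66]. Speed limits (rad/s): [2.39, 2.39, 2.79, 3.14, 3.14, 3.14].

## Interface

Orientations are given as a unit quaternion [x, y, z, w].
In Python, from bench import sense, grab_frame, camera_params, sign_off, grip_point_offset gives the robot as it stands.
- The arm moves only by the tool arm_command, never from a script. Its argument "increments" is a list that holds one entry, the list of rows, each a list of 7 numbers: the opening, from 0 (shut) to 1 (fully open), then the shift along the world's x, y, z as a fraction of full scale, then the turn, a rotation vector about the world's x, y, z as a fraction of full scale. In form: [[[grip, x, y, z, ax, ay, az], ...]]. A call has 1 to 20 rows; each row shifts and turns the commanded pose from where the row before left it; what a row does not reach is not made up. Full scale, the value 1, is 5 cm for a shift and 0.12 rad for a turn. A row lasts 1/8 s, in which the tool goes at most 62.5 mm and 10.7 degrees, less where a joint would pass 70% of its speed; a pose out of reach is approached as far as the arm can. A call with a number of a shift or a turn outside -1 to 1 is refused whole. A call with a gripper value outside its range is refused whole. The fingers move at their own pace and stop on an object; "newtons" is the grip in N (left out, the last holds). Time passes only in rows, so rows that do not move let the fingers close. It gives the time, the measured TCP pose, the force, the opening and the grip force at its end, in the units of the state.
- sense(): the state, without advancing time (a new reading comes with each control period).
- grab_frame(name): name is "side" or "top" or "wrist"; returns (picture, depth): 480x640x3 uint8, red, green, blue; 480x640 float32, m along the optical axis (not along the pixel's ray), 0 where there is no reading.
- camera_params(name): a dict with "vfov" (degrees; the focal length in pixels is half the picture's height over the tangent of half this angle, whatever the lens; pixels are square), "cx", "cy" (the principal point, pixels), "xyz" and "attitude" of the camera in the world; the wrist camera has in their place "mount" (4x4, takes a point from camera to tool coordinates, whose origin is the TCP and whose axes are the flange's). Camera axes: x right, y down, z forward; pixel columns grow to the right and rows downward; lengths in m; the calibration is good to about 2 mm. A picture is of the moment at which its call begins: read the wrist's pose just before it. camera_params takes no time and is no camera call.
- sign_off(): hands the job in; it is judged then, once.
The state is a dict: "time_s": time; "qpos": joint angles; "joint_velocities": joint speeds; "joint_efforts": joint torques, N m; "tcp_pos": TCP position; "tcp_rot": TCP orientation; "ft_force": force on the tool from outside, world axes, zero at the start; "torque": the same for the moment, N m; "finger_gap": opening from 0.0 (shut) to 1.0 (fully open); "gripper_force": force on a finger pad.
Only numpy, scipy, OpenCV 4.12 (cv2) and the standard library are available. Lean on these libraries where they do the work, as an engineer would, in place of code of your own. Each camera call takes 0.05 s, during which the arm holds its last target. There are 200 camera calls.

## Working session

There is one attempt and no reset: what is moved stays moved. The work goes in short steps, Python scripts to look and compute and a tool call to move; the robot and the scene stay as the last step left them, time stands still between calls to the robot, and variables do not carry over. Pictures are saved under pics/ and viewed, at most 10 in all, crops included, and the job is handed in when it is done.

Besides the shell and the picture viewer there is one more tool, called after "Request:" as name(argument=value, ...), one argument or row to a line, values as JSON. arm_command: Moves the arm, as the interface text tells. Shift numbers are shares of 5 cm and turn numbers shares of 0.12 rad, none past 1 either way. Its arguments: {"type":"object","properties":{"increments":{"type":"array"},"newtons":{"type":"number"}},"required":["increments"]}

```bash
mkdir -p pics; cat > h.py <<'E'
import numpy as np, cv2, json
from scipy.spatial.transform import Rotation as R
from bench import sense, grab_frame, camera_params, sign_off, grip_point_offset
def snap(name):
    s=sense(); p,d=grab_frame(name); c=camera_params(name)
    f=240/np.tan(np.radians(c["vfov"])/2)
    if "mount" in c:
        T=np.eye(4);T[:3,:3]=R.from_quat(s["tcp_rot"]).as_matrix();T[:3,3]=s["tcp_pos"]
        M=T@np.array(c["mount"])
    else:
        M=np.eye(4);a=np.array(c["attitude"]);M[:3,:3]=R.from_quat(a).as_matrix() if a.size==4 else a.reshape(3,3);M[:3,3]=c["xyz"]
    return p,d,(f,c["cx"],c["cy"],M)
def world(u,v,z,K):
    f,cx,cy,M=K; return M[:3,:3]@np.array([(u-cx)/f*z,(v-cy)/f*z,z])+M[:3,3]
def atz(u,v,h,K):
    f,cx,cy,M=K; r=M[:3,:3]@np.array([(u-cx)/f,(v-cy)/f,1]); t=(h-M[2,3])/r[2]; return M[:3,3]+t*r
def cloud(d,K):
    f,cx,cy,M=K; v,u=np.mgrid[:480,:640]; P=np.stack([(u-cx)/f*d,(v-cy)/f*d,d],-1)
    return P@M[:3,:3].T+M[:3,3]
def save(n,p): cv2.imwrite("pics/"+n+".png",cv2.cvtColor(p,cv2.COLOR_RGB2BGR))
E
python3 - <<'E'
from h import *
for n in("top","side"):
    p,d,K=snap(n); save(n,p); np.savez(n,d=d,f=K[0],cx=K[1],cy=K[2],M=K[3],p=p); print(n,camera_params(n))
print(grip_point_offset,sense()); print(camera_params("wrist"))
E
```

```text
top {'vfov': 49.435314789222986, 'cx': 319.5525789299148, 'cy': 236.77458653440524, 'xyz': array([ 0.42792735, -0.00869763,  1.40577659]), 'attitude': array([-0.70585298,  0.70664603, -0.03680651,  0.03268378])}
side {'vfov': 56.29572693731718, 'cx': 324.3150937196016, 'cy': 246.23109283169953, 'xyz': array([0.4654071 , 0.74725369, 0.62532101]), 'attitude': array([-0.04571056,  0.88906454, -0.45472054,  0.0265335 ])}
0.0188 {'time_s': 0.1, 'qpos': array([-1.41140428e+00,  1.31076396e-01,  1.48915309e+00, -1.14025703e-05,
        1.52299201e+00, -8.54548023e-02]), 'joint_velocities': array([ 0.00150189, -0.00085594, -0.00120227,  0.00025324,  0.00088335,
       -0.00045373]), 'joint_efforts': array([-3.43321062e-04, -5.61344147e+01, -4.93092227e+01,  7.68477051e-02,
        2.92020023e-02, -4.92926779e-05]), 'tcp_pos': array([ 0.14535014, -0.58161003,  0.21770736]), 'tcp_rot': array([ 9.92515244e-01,  1.22118084e-01, -3.57918383e-05, -8.13654529e-04]), 'ft_force': array([-0.11264624,  0.36687548, -0.24018524]), 'torque': array([-0.02754047, -0.00060004, -0.00873833]), 'gripper_force': 0.0, 'finger_gap': 1.0010333415996153}
{'vfov': 58.84413740399922, 'cx': 327.16958682960365, 'cy': 230.64143789353366, 'mount': array([[-1.40091283e-04, -9.55108726e-01, -2.96255466e-01,
         8.29753350e-02],
       [ 9.99999561e-01, -4.08207644e-04,  8.43162372e-04,
        -9.50880758e-04],
       [-9.26245485e-04, -2.96255218e-01,  9.55108364e-01,
        -1.65628083e-01],
       [ 0.00000000e+00,  0.00000000e+00,  0.00000000e+00,
         1.00000000e+00]])}
```

View pics/top.png

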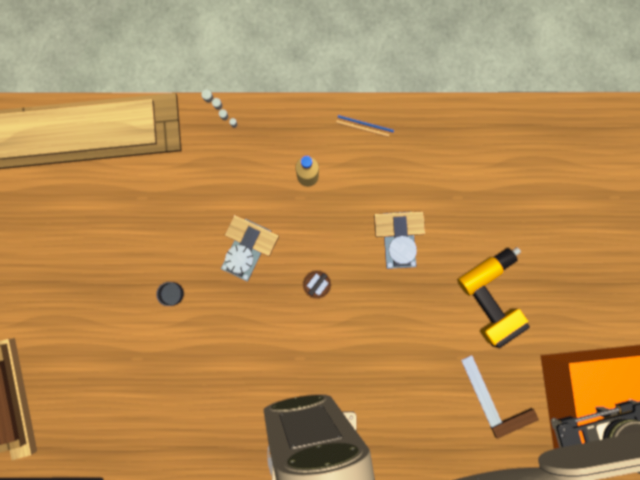

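View pics/side.png

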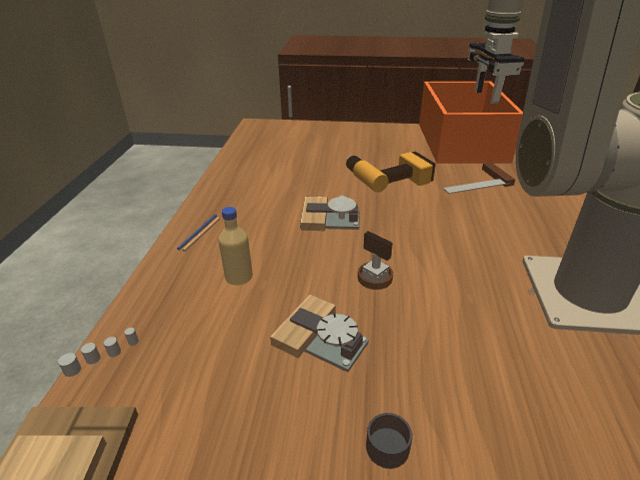

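The top view shows the engraved nut at (239,260), its clamp tilted with the strap towards (251,237). The key in its cup is at (317,285), with its plate running lower-left to upper-right, and the plain nut is at (402,250). The side view confirms the lines on the nearer nut at (338,329).

```bash
cat > m.py <<'E'
from h import *
for n in("top","side"):
    z=np.load(n+".npz"); K=(z["f"],z["cx"],z["cy"],z["M"]); P=cloud(z["d"],K); z0=z["d"]>0
    if n=="top":
        k0=atz(317,285,.1,K); n0=atz(239,260,.05,K); pn=atz(402,250,.05,K); print(k0,n0,pn)
        for q in ((251,237),(171,294),(307,170)): print(q,world(*q,z["d"][q[1],q[0]],K))
    def sel(c,r,a,b): return P[z0&(np.hypot(P[...,0]-c[0],P[...,1]-c[1])<r)&(P[...,2]>a)&(P[...,2]<b)]
    g=sel(k0,.06,.075,.12); m=g.mean(0); rc=cv2.minAreaRect(g[:,:2].astype(np.float32)*1000)
    u,s,vt=np.linalg.svd(g[:,:2]-m[:2],full_matrices=False)
    print(n,"grip",len(g),m,g[:,2].max(),rc,np.degrees(np.arctan2(vt[0,1],vt[0,0])))
    c=sel(k0,.06,.012,.022); print(" cup",len(c),cv2.minEnclosingCircle(c[:,:2].astype(np.float32)*1000))
    f=sel(n0,.05,.046,.056); print(" flange",len(f),f.mean(0),cv2.minEnclosingCircle(f[:,:2].astype(np.float32)*1000))
    s=sel(n0,.025,.058,.09); print(" square",len(s),s.mean(0) if len(s) else 0,s[:,2].max() if len(s) else 0)
    w=sel(n0,.13,.015,.045); print(" offcut",len(w),cv2.minAreaRect(w[:,:2].astype(np.float32)*1000))
    p=z["p"]; u,v=(239,258) if n=="top" else (338,335)
    print(n)
zt=np.load("top.npz")["p"]; zs=np.load("side.npz")["p"]
a=cv2.resize(zt[215:310,205:345],(800,543),interpolation=cv2.INTER_CUBIC); save("topcrop",a)
b=cv2.resize(zs[220:375,260:410],(580,599),interpolation=cv2.INTER_CUBIC); save("sidecrop",b)
E
python3 m.py
```

```text
[ 0.4358699  -0.00987509  0.1       ] [0.50115969 0.19276315 0.05      ] [ 0.5267955 -0.2317596  0.05     ]
(251, 237) [0.56187378 0.1631421  0.04320354]
(171, 294) [0.41311366 0.37860974 0.00773465]
(307, 170) [0.72055759 0.01476335 0.13130211]
top grip 143 [ 0.43924875 -0.00999027  0.1070852 ] 0.11442267368378478 ((439.37823486328125, -10.235450744628906), (13.719117164611816, 63.32484817504883), 52.37950897216797) 142.72726703625617
 cup 136 ((443.27642822265625, -12.825489044189453), 42.82727813720703)
 flange 490 [0.50511073 0.1927968  0.0506761 ] ((508.6890869140625, 192.54490661621094), 42.492496490478516)
 square 91 [0.5049297  0.19303655 0.06754517] 0.07739835576454479
 offcut 1180 ((533.4067993164062, 181.24301147460938), (130.7792205810547, 143.3271942138672), 63.45943069458008)
top
side grip 463 [ 0.43874305 -0.00294515  0.0942567 ] 0.108241368485955 ((438.71478271484375, -8.170524597167969), (17.210445404052734, 64.55264282226562), 51.59967803955078) 144.03608892053816
 cup 284 ((439.1609802246094, -5.286408424377441), 38.96102523803711)
 flange 811 [0.50426545 0.20110778 0.0496064 ] ((505.6414794921875, 195.99407958984375), 37.24746322631836)
 square 178 [0.50464525 0.19963283 0.06576434] 0.07093813388758996
 offcut 2306 ((531.7408447265625, 183.13265991210938), (133.2954559326172, 142.4119415283203), 65.41007232666016)
side
```

View pics/topcrop.png

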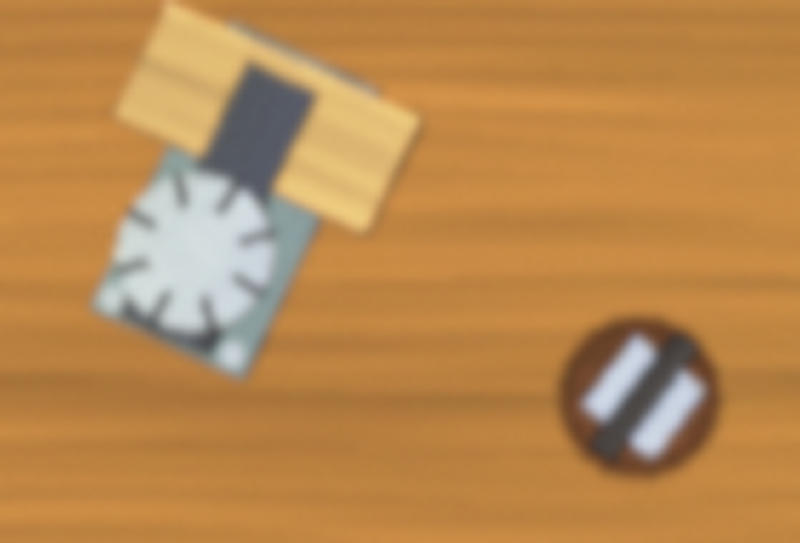

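View pics/sidecrop.png

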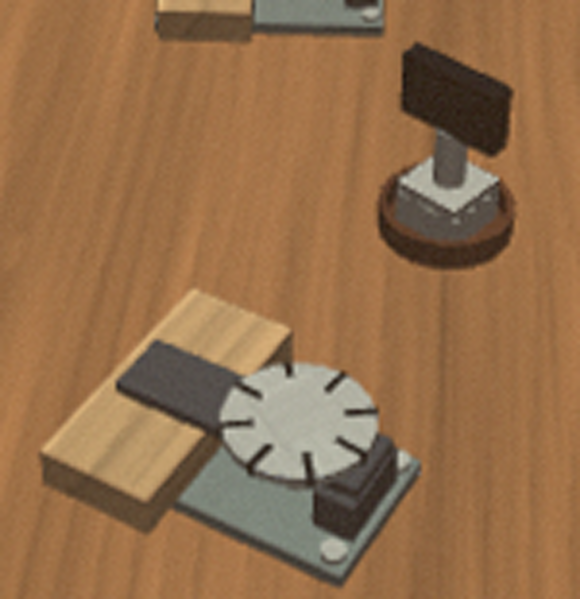

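The key's plate lies along about 142.5° and the engraved nut is near (0.505, 0.195). The square isn't readable from here, so I'll look at the nut from close up.

Request:
arm_command(
  increments=[
    [[1,0.55,0.66,0,0,0,0.93],[1,0.55,0.66,0,0,0,0.93],[1,0.55,0.66,0,0,0,0.93],[1,0.55,0.66,0,0,0,0.93],[1,0.55,0.66,0,0,0,0.93],[1,0.55,0.66,0,0,0,0.93],[1,0.55,0.66,0,0,0,0.93],[1,0.55,0.66,0,0,0,0.93],[1,0.55,0.66,0,0,0,0.93],[1,0.55,0.66,0,0,0,0.93],[1,0.17,0.89,-0.1,0,0,0.93],[1,0.17,0.89,-0.1,0,0,0.93],[1,0.17,0.89,-0.1,0,0,0.93],[1,0.17,0.89,-0.1,0,0,0.93],[1,0.17,0.89,-0.1,0,0,0.93],[1,0.17,0.89,-0.1,0,0,0.93],[1,0.17,0.89,-0.1,0,0,0.93],[1,0.17,0.89,-0.1,0,0,0.93],[1,0.17,0.89,-0.1,0,0,0.93],[1,0.17,0.89,-0.1,0,0,0.93]],
  ],
)

```text
time_s: 2.6
tcp_pos: [0.5053, 0.1943, 0.1681]
tcp_rot: [0.325, 0.946, -0.0, -0.0]
ft_force: [0.5, -0.5, -0.4]
finger_gap: 1.002
gripper_force: 0.0
```

Request:
arm_command(
  increments=[
    [[1,0,0,0,0,0,0],[1,0,0,0,0,0,0]],
  ],
)

```text
time_s: 2.85
tcp_pos: [0.505, 0.1926, 0.1681]
tcp_rot: [0.326, 0.945, -0.001, -0.0]
ft_force: [-0.1, -0.6, 0.6]
finger_gap: 1.001
gripper_force: 0.0
```

```bash
cat > w.py <<'E'
import sys
from h import *
p,d,K=snap("wrist"); n=sys.argv[1]; save(n,p); np.savez(n,d=d,f=K[0],cx=K[1],cy=K[2],M=K[3],p=p)
s=sense(); print(s["tcp_pos"],np.degrees(R.from_quat(s["tcp_rot"]).as_euler("ZYX")),s["qpos"].round(3),s["time_s"])
E
python3 w.py w1
```

```text
[0.50520315 0.19212235 0.16837111] [ 1.41843574e+02 -5.99147675e-03 -1.79951636e+02] [ 2.690e-01 -1.000e-03  1.717e+00 -0.000e+00  1.426e+00 -6.360e-01] 2.9
```

View pics/w1.png

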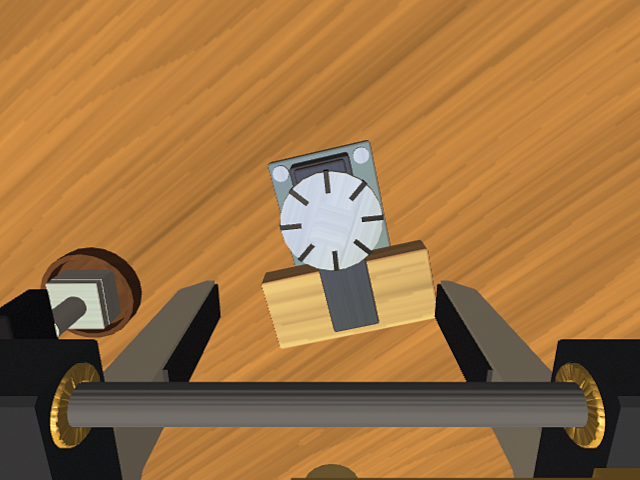

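The wrist view shows the flange centred near (332,221), with the eight lines clear. The square on it has hardly any contrast, so I'll use depth and a contrast-stretched crop.

```bash
python3 - <<'E'
from h import *
z=np.load("w1.npz"); K=(z["f"],z["cx"],z["cy"],z["M"]); d=z["d"]; P=cloud(d,K); p=z["p"]
c=world(332,221,d[221,332],K); print("c",c, np.unique(d[200:240:5,332].round(4)))
r=np.hypot(P[...,0]-c[0],P[...,1]-c[1]); 
for a,b in ((.045,.054),(.054,.060),(.06,.066),(.066,.08)):
    m=(d>0)&(r<.05)&(P[...,2]>a)&(P[...,2]<b); g=P[m]
    if len(g)>5: print(a,b,len(g),g.mean(0).round(4),cv2.minAreaRect((g[:,:2]*1000).astype(np.float32)))
zz=P[165:280,275:390,2]; zi=np.clip((zz-.04)/.04*255,0,255).astype(np.uint8)
g=p[165:280,275:390].mean(-1); gi=np.clip((g-150)*2.6,0,255).astype(np.uint8) 
print(np.percentile(g,[50,80,95,99]))
save("w1c",np.repeat(cv2.resize(np.hstack([zi,cv2.equalizeHist(np.clip(g,150,255).astype(np.uint8))]),(800,400),interpolation=cv2.INTER_CUBIC)[...,None],3,2))
E
```

```text
c [0.50114532 0.20008745 0.06855356] [0.2761 0.2774 0.2779 0.2794 0.291  0.2912]
0.045 0.054 6629 [0.5042 0.1973 0.0491] ((505.9600524902344, 196.19813537597656), (71.37660217285156, 71.28031921386719), 44.901397705078125)
0.054 0.06 89 [0.4985 0.2029 0.0572] ((497.57293701171875, 197.69174194335938), (33.112911224365234, 16.38966178894043), 79.58570098876953)
0.06 0.066 477 [0.5035 0.1976 0.0641] ((506.00933837890625, 195.8709716796875), (24.121862411499023, 25.016233444213867), 35.37022399902344)
0.066 0.08 814 [0.5055 0.1964 0.0678] ((505.738525390625, 196.32107543945312), (19.958066940307617, 20.310367584228516), 36.418701171875)
[203.66666667 214.66666667 219.         224.33333333]
```

View pics/w1c.png

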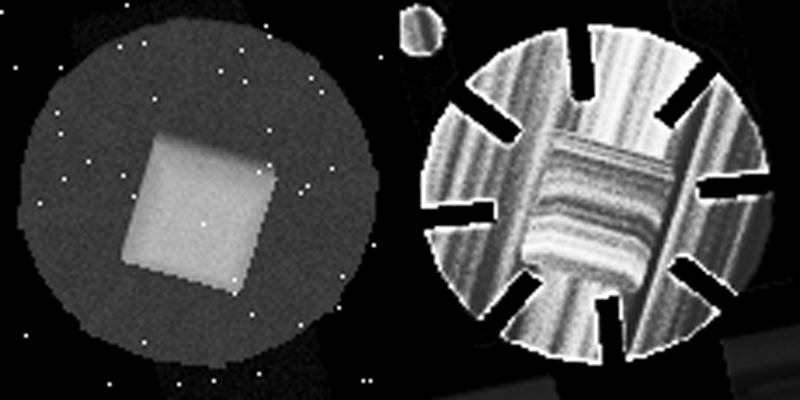

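The square is centred at (0.506, 0.196) with a yaw of about 36° (mod 90). Next I'll measure the key's plate from above it.

Request:
arm_command(
  increments=[
    [[1,-0.22,-0.67,0.1,0,0,0],[1,-0.22,-0.67,0.1,0,0,0],[1,-0.22,-0.67,0,0,0,0],[1,-0.22,-0.67,0,0,0,0],[1,-0.22,-0.67,0,0,0,0],[1,-0.22,-0.67,0,0,0,0],[1,0,0,0,0,0,0],[1,0,0,0,0,0,0]],
  ],
)

```text
time_s: 3.9
tcp_pos: [0.4395, -0.0085, 0.1789]
tcp_rot: [0.327, 0.945, 0.0, 0.0]
ft_force: [-0.1, -0.3, -0.8]
finger_gap: 1.0
gripper_force: 0.0
```

```bash
python3 w.py w2; python3 - <<'E'
from h import *
z=np.load("w2.npz"); K=(z["f"],z["cx"],z["cy"],z["M"]); d=z["d"]; P=cloud(d,K); c=np.array([.439,-.009])
r=np.hypot(P[...,0]-c[0],P[...,1]-c[1])
for a,b in ((.012,.022),(.026,.036),(.07,.1),(.1,.103),(.103,.11)):
    g=P[(d>0)&(r<.05)&(P[...,2]>a)&(P[...,2]<b)]
    if len(g)>5: print(a,b,len(g),g.mean(0).round(4),cv2.minAreaRect((g[:,:2]*1000).astype(np.float32)),cv2.minEnclosingCircle((g[:,:2]*1000).astype(np.float32)))
E
```

```text
[ 0.43954681 -0.0080893   0.17881676] [1.41848642e+02 1.62141822e-02 1.79972090e+02] [-0.135 -0.298  1.966  0.     1.474 -1.04 ] 3.95
0.012 0.022 1791 [ 0.4363 -0.0029  0.017 ] ((439.11279296875, -5.627922058105469), (74.94730377197266, 73.66665649414062), 50.13010025024414) ((439.8915710449219, -6.117079734802246), 37.81684494018555)
0.026 0.036 1467 [ 0.4392 -0.0072  0.0315] ((439.7801208496094, -8.171470642089844), (40.07233428955078, 40.24272918701172), 52.02928161621094) ((439.8673095703125, -8.203898429870605), 27.722869873046875)
0.07 0.1 204 [0.4147 0.0112 0.0859] ((415.2802429199219, 10.783588409423828), (13.923781394958496, 2.345543146133423), 52.22859573364258) ((416.1121826171875, 10.13891315460205), 6.963028907775879)
0.1 0.103 28 [0.4235 0.0032 0.1015] ((437.6201171875, -6.758720397949219), (13.67146110534668, 58.99237823486328), 52.15574264526367) ((438.64752197265625, -5.54627799987793), 29.89307975769043)
0.103 0.11 2337 [ 0.4384 -0.0071  0.1054] ((439.633544921875, -8.313560485839844), (13.580779075622559, 64.048095703125), 52.21767807006836) ((440.1242980957031, -7.799314498901367), 32.413108825683594)
```

View pics/w2.png

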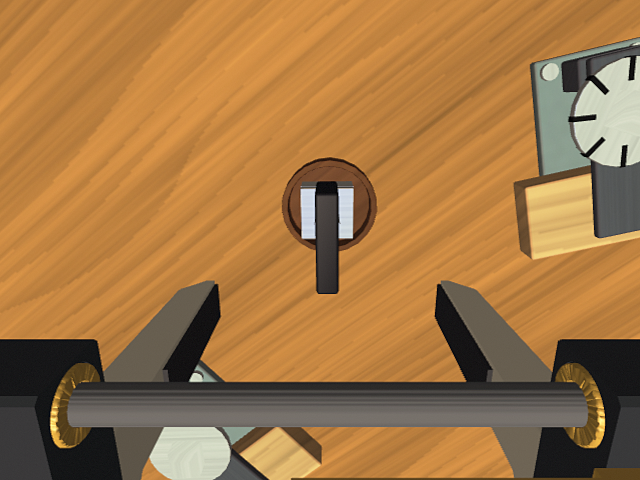

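The view shows the key's plate running vertically in the picture at (327,240), between the open fingers. Its pose is (0.4397, -0.0083), yaw 142.2°. I'll descend and grip it.

Request:
arm_command(
  increments=[
    [[1,0,0,-0.37,0,0,0.05],[1,0,0,-0.37,0,0,0],[1,0,0,-0.37,0,0,0],[1,0,0,-0.37,0,0,0],[1,0,0,-0.37,0,0,0],[1,0,0,-0.37,0,0,0],[1,0,0,0,0,0,0],[0,0,0,0,0,0,0],[0,0,0,0,0,0,0],[0,0,0,0,0,0,0],[0,0,0,0,0,0,0],[0,0,0,0,0,0,0],[0,0,0,0,0,0,0]],
  ],
  newtons=60,
)

```text
time_s: 5.58
tcp_pos: [0.4395, -0.0081, 0.0677]
tcp_rot: [0.323, 0.946, -0.0, 0.0]
ft_force: [-0.8, -0.4, 0.1]
finger_gap: 0.406
gripper_force: 0.0
```

```bash
cat > s.py <<'E'
from h import *
s=sense(); print(s["tcp_pos"].round(4),R.from_quat(s["tcp_rot"]).as_euler("ZYX",degrees=True).round(2),"F",s["ft_force"].round(2),"T",s["torque"].round(3),s["finger_gap"].round(3),s["gripper_force"],s["qpos"].round(2),s["time_s"])
E
python3 s.py
```

```text
Traceback (most recent call last):
  File "s.py", line 2, in <module>
    s=sense(); print(s["tcp_pos"].round(4),R.from_quat(s["tcp_rot"]).as_euler("ZYX",degrees=True).round(2),"F",s["ft_force"].round(2),"T",s["torque"].round(3),s["finger_gap"].round(3),s["gripper_force"],s["qpos"].round(2),s["time_s"])
                                                                                                                                                               ^^^^^^^^^^^^^^^^^^^^^
AttributeError: 'float' object has no attribute 'round'
```

Request:
arm_command(
  increments=[
    [[0,0,0,0,0,0,0],[0,0,0,0,0,0,0],[0,0,0,0,0,0,0],[0,0,0,0,0,0,0],[0,0,0,0,0,0,0],[0,0,0,0,0,0,0],[0,0,0,0,0,0,0]],
  ],
)

```text
time_s: 6.45
tcp_pos: [0.4396, -0.0081, 0.0677]
tcp_rot: [0.323, 0.946, 0.0, 0.0]
ft_force: [0.8, 0.6, 0.2]
finger_gap: 0.147
gripper_force: 77.8
```

```bash
sed -i 's/s\["finger_gap"\].round(3)/s["finger_gap"]/' s.py; python3 s.py
```

```text
[ 0.4396 -0.0081  0.0677] [1.4225e+02 1.0000e-02 1.7999e+02] F [0.84 0.6  0.17] T [ 0.079 -0.284  0.066] 0.14700316436823557 77.76564348489046 [-0.14 -0.19  2.08  0.    1.24 -1.05] 6.45
```

Gripped. I'll lift, carry it to the nut and turn it to 126°.

Request:
arm_command(
  increments=[
    [[0,0,0,0.4,0,0,0],[0,0,0,0.4,0,0,0],[0,0,0,0.4,0,0,0],[0,0,0,0.4,0,0,0],[0,0,0,0.4,0,0,0],[0,0.22,0.68,0,0,0,-0.39],[0,0.22,0.68,0,0,0,-0.39],[0,0.22,0.68,0,0,0,-0.39],[0,0.22,0.68,0,0,0,-0.39],[0,0.22,0.68,0,0,0,-0.39],[0,0.22,0.68,0,0,0,-0.39],[0,0,0,0,0,0,0],[0,0,0,0,0,0,0],[0,0,0,0,0,0,0]],
  ],
)

```text
time_s: 8.2
tcp_pos: [0.505, 0.195, 0.1673]
tcp_rot: [0.453, 0.892, -0.0, -0.0]
ft_force: [0.0, -0.2, -3.5]
finger_gap: 0.147
gripper_force: 77.7
```

```bash
python3 s.py; python3 w.py w3; python3 - <<'E'
from h import *
s=sense();yaw=R.from_quat(s["tcp_rot"]).as_euler("ZYX")[0]
z=np.load("w3.npz"); K=(z["f"],z["cx"],z["cy"],z["M"]); d=z["d"]; P=cloud(d,K); c=s["tcp_pos"]
r=np.hypot(P[...,0]-c[0],P[...,1]-c[1])
for a,b in ((.045,.054),(.06,.066),(.066,.075),(.105,.128),(.129,.136)):
    g=P[(d>0)&(r<.045)&(P[...,2]>a)&(P[...,2]<b)]
    if len(g)>5: print(a,b,len(g),g.mean(0).round(4),cv2.minAreaRect((g[:,:2]*1000).astype(np.float32)))
E
```

```text
[0.505  0.195  0.1673] [ 126.13   -0.   -179.94] F [ 0.03 -0.17 -3.49] T [-0.029 -0.115  0.014] 0.14693675082587063 77.70109232515097 [ 0.27  0.    1.72 -0.    1.42 -0.36] 8.2
[0.50518865 0.19498512 0.1674252 ] [ 1.26118950e+02  9.73745312e-04 -1.79967711e+02] [ 0.274  0.003  1.716 -0.     1.424 -0.357] 8.25
0.045 0.054 3940 [0.4975 0.2086 0.0491] ((501.9206237792969, 202.32601928710938), (70.99412536621094, 56.923988342285156), 32.49336624145508)
0.06 0.066 203 [0.4995 0.2048 0.0638] ((499.7813415527344, 204.58016967773438), (23.751970291137695, 3.3256540298461914), 35.80330276489258)
0.066 0.075 16 [0.4987 0.2031 0.0663] ((497.968017578125, 202.68894958496094), (14.289787292480469, 0.8052796125411987), 36.19807052612305)
0.105 0.128 930 [0.4939 0.2112 0.1171] ((493.8973083496094, 211.1144561767578), (39.94772720336914, 1.3666911125183105), 36.446964263916016)
0.129 0.136 1990 [0.5009 0.2016 0.1311] ((502.0438232421875, 200.02418518066406), (40.05409240722656, 28.80780792236328), 36.05678176879883)
```

View pics/w3.png

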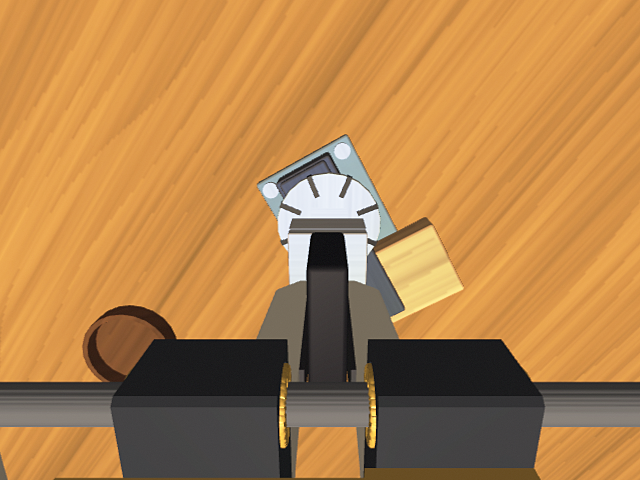

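The picture shows the key foot at (328,240) above the nut, square to it within 0.5°, with an offset of about 1.4 mm, mostly in y. I'll correct that and come down to just above the nut.

Request:
arm_command(
  increments=[
    [[0,0.014,0.026,-0.14,0,0,0],[0,0,0,-0.14,0,0,0],[0,0,0,-0.14,0,0,0],[0,0,0,-0.14,0,0,0],[0,0,0,0,0,0,0],[0,0,0,0,0,0,0]],
  ],
)

```text
time_s: 9.0
tcp_pos: [0.5062, 0.1972, 0.1398]
tcp_rot: [0.453, 0.892, 0.0, 0.0]
ft_force: [0.4, -1.0, -2.2]
finger_gap: 0.15
gripper_force: 77.7
```

```bash
python3 s.py
```

```text
[0.5062 0.1972 0.1398] [126.17   0.   179.99] F [ 0.39 -1.   -2.21] T [ 0.01  -0.14  -0.066] 0.14956970119325502 77.70096827298403 [ 0.28  0.03  1.74  0.    1.37 -0.35] 9.0
```

Request:
arm_command(
  increments=[
    [[0,-0.006,-0.016,-0.1,0,0,0],[0,0,0,-0.1,0,0,0],[0,0,0,0,0,0,0],[0,0,0,-0.1,0,0,0],[0,0,0,0,0,0,0]],
  ],
)

```text
time_s: 9.62
tcp_pos: [0.5055, 0.1963, 0.1241]
tcp_rot: [0.453, 0.892, -0.0, -0.0]
ft_force: [0.4, -0.3, -3.7]
finger_gap: 0.144
gripper_force: 77.7
```

```bash
python3 s.py
```

```text
[0.5055 0.1963 0.1241] [ 1.2617e+02 -2.0000e-02 -1.7995e+02] F [ 0.36 -0.29 -3.69] T [ 0.015 -0.092 -0.009] 0.14387956585915712 77.70082477480173 [ 0.28  0.04  1.76 -0.    1.34 -0.36] 9.625
```

Request:
arm_command(
  increments=[
    [[0,0,0,-0.09,0,0,0],[0,0,0,-0.05,0,0,0],[0,0,0,-0.04,0,0,0],[0,0,0,0,0,0,0],[0,0,0,0,0,0,0],[0,0,0,0,0,0,0]],
  ],
)

```text
time_s: 10.38
tcp_pos: [0.5059, 0.1964, 0.1158]
tcp_rot: [0.453, 0.892, 0.0, 0.0]
ft_force: [-0.3, 0.3, -3.5]
finger_gap: 0.147
gripper_force: 77.7
```

```bash
python3 s.py
```

```text
[0.5059 0.1964 0.1158] [1.2617e+02 1.0000e-02 1.7999e+02] F [-0.33  0.33 -3.51] T [-0.02  -0.175  0.005] 0.14692142957308627 77.70114775747061 [ 0.28  0.05  1.77 -0.    1.33 -0.36] 10.375
```

Request:
arm_command(
  increments=[
    [[0,0,0,-0.01,0,0,-0.25],[0,0,0,-0.01,0,0,-0.5],[0,0,0,0.004,0,0,-0.5],[0,0,0,0.004,0,0,-0.5],[0,0,0,0.004,0,0,-0.5],[0,0,0,0.004,0,0,-0.5],[0,0,0,0.004,0,0,-0.5],[0,0,0,0.004,0,0,-0.5],[0,0,0,0.004,0,0,-0.5],[0,0,0,0.004,0,0,-0.5],[0,0,0,0,0,0,0],[0,0,0,0,0,0,0]],
  ],
)

```text
time_s: 11.88
tcp_pos: [0.5059, 0.1962, 0.116]
tcp_rot: [0.685, 0.729, -0.0, 0.0]
ft_force: [1.7, -1.0, -6.8]
finger_gap: 0.148
gripper_force: 77.7
```

```bash
python3 s.py
```

```text
[0.5059 0.1962 0.116 ] [ 9.355e+01  2.000e-02 -1.800e+02] F [ 1.68 -1.05 -6.84] T [-0.305 -0.467  0.055] 0.14821953129639698 77.6630562543869 [ 0.28  0.05  1.77 -0.    1.33  0.21] 11.875
```

Request:
arm_command(
  increments=[
    [[0,0,0,0.002,0,0,-0.25],[0,0,0,0.002,0,0,-0.25],[0,0,0,0.002,0,0,-0.25],[0,0,0,0.002,0,0,-0.25],[0,0,0,0,0,0,0],[0,0,0,0,0,0,0]],
  ],
)

```text
time_s: 12.62
tcp_pos: [0.5058, 0.1963, 0.1166]
tcp_rot: [0.728, 0.686, -0.0, 0.0]
ft_force: [1.9, -2.7, -8.1]
finger_gap: 0.149
gripper_force: 77.6
```

```bash
python3 s.py
```

```text
[0.5058 0.1963 0.1166] [ 8.664e+01  1.000e-02 -1.800e+02] F [ 1.89 -2.74 -8.13] T [-0.667 -0.651  0.036] 0.14936460857891296 77.64266196638346 [ 0.28  0.05  1.77 -0.    1.33  0.33] 12.625
```

Request:
arm_command(
  increments=[
    [[0,0,0,0.002,0,0,-0.25],[0,0,0,0.002,0,0,-0.25],[0,0,0,0,0,0,0],[0,0,0,0,0,0,0]],
  ],
)

```text
time_s: 13.12
tcp_pos: [0.5059, 0.1963, 0.1169]
tcp_rot: [0.748, 0.664, 0.0, 0.0]
ft_force: [3.0, -3.7, -8.4]
finger_gap: 0.149
gripper_force: 77.6
```

```bash
python3 s.py
```

```text
[0.5059 0.1963 0.1169] [ 83.21   0.   179.99] F [ 3.05 -3.71 -8.37] T [-0.724 -0.75  -0.009] 0.14865735043867848 77.6365596614778 [ 0.28  0.05  1.76 -0.    1.33  0.39] 13.125
```

```bash
python3 w.py w4; cat > a.py <<'E'
import sys
from h import *
s=sense();c=s["tcp_pos"]; zf=c[2]-.0637
z=np.load(sys.argv[1]+".npz"); K=(z["f"],z["cx"],z["cy"],z["M"]); d=z["d"]; P=cloud(d,K)
r=np.hypot(P[...,0]-c[0],P[...,1]-c[1])
for a,b in ((.046,.06),(zf+.004,zf+.024),(zf+.0255,zf+.033)):
    g=P[(d>0)&(r<.036)&(P[...,2]>a)&(P[...,2]<b)]
    if len(g)>5: print(round(a,3),len(g),g.mean(0).round(4),np.median(g[:,2]).round(4),cv2.minAreaRect((g[:,:2]*1000).astype(np.float32)))
# dark line angles on flange (pixels dark, radius 22..34 mm) about nut axis
g=P[(d>0)&(r>.024)&(r<.033)&(P[...,2]>.046)&(P[...,2]<.058)&(z["p"].mean(-1)<110)]
if len(g):
    a=np.sort(np.degrees(np.arctan2(g[:,1]-.1962,g[:,0]-.5059))%360)
    for k in np.split(a,np.where(np.diff(a)>8)[0]+1): print("line",k.mean().round(1),len(k))
E
python3 a.py w4; echo w1;sed 's/c=s\["tcp_pos"\]/c=np.array([.5059,.1962,.3])/' a.py>b.py; python3 b.py w1
```

```text
[0.50587084 0.19633248 0.11685228] [8.32051227e+01 5.00068867e-03 1.79995465e+02] [ 0.276  0.048  1.765 -0.     1.329  0.394] 13.175
0.046 5055 [0.5078 0.2089 0.0513] 0.0511 ((506.7647399902344, 202.65924072265625), (58.308998107910156, 71.30780029296875), 83.2608413696289)
0.057 810 [0.5083 0.2159 0.0674] 0.0675 ((508.2134094238281, 215.82968139648438), (1.5362575054168701, 40.043922424316406), 84.27813720703125)
0.079 1977 [0.5071 0.2042 0.0807] 0.0807 ((506.65875244140625, 202.53424072265625), (28.246789932250977, 40.13739776611328), 82.69877624511719)
line 20.7 74
line 43.3 18
line 66.3 88
line 114.3 106
line 157.0 89
line 201.9 61
line 335.9 85
w1
0.046 6676 [0.5042 0.1974 0.0492] 0.0491 ((505.9425964355469, 196.3304443359375), (70.85603332519531, 71.40473175048828), 49.873043060302734)
0.262 7333 [0.4839 0.2139 0.2677] 0.2681 ((484.9001159667969, 212.4946746826172), (55.517234802246094, 8.990854263305664), 52.00371170043945)
line 12.1 59
line 57.8 63
line 103.4 63
line 148.9 59
line 194.0 60
line 238.3 62
line 282.7 55
line 327.2 52
```

The key is driving the nut: the lines have turned 0.63 rad and the flange has climbed 2 mm. I'll continue gently, watching the torque and easing the side load.

```bash
sed -i 's/,s\["time_s"\])/,s["time_s"],"eff",s["joint_efforts"].round(3))/' s.py; python3 s.py
```

```text
[0.5059 0.1963 0.1169] [8.321e+01 1.000e-02 1.800e+02] F [ 2.84 -2.88 -7.4 ] T [-0.733 -0.818  0.048] 0.15203198286360714 77.63617124408484 [ 0.28  0.05  1.76 -0.    1.33  0.39] 13.175 eff [  2.075 -52.923 -49.552   1.639   0.855   0.073]
```

Request:
arm_command(
  increments=[
    [[0,0.006,-0.008,0,0,0,-0.25],[0,0,0,0,0,0,-0.25],[0,0,0,0,0,0,0],[0,0,0,0,0,0,0]],
  ],
)

```text
time_s: 13.68
tcp_pos: [0.5061, 0.1962, 0.117]
tcp_rot: [0.767, 0.641, 0.0, -0.0]
ft_force: [1.1, -0.8, -4.4]
finger_gap: 0.151
gripper_force: 77.7
```

```bash
python3 s.py
```

```text
[0.5061 0.1962 0.117 ] [ 7.9770e+01 -1.0000e-02 -1.7999e+02] F [ 1.09 -0.84 -4.43] T [-0.361 -0.376  0.04 ] 0.1510313050072445 77.67564576119184 [0.28 0.05 1.76 0.   1.33 0.45] 13.675 eff [  0.84  -52.034 -49.18    0.741   0.274   0.099]
```

Request:
arm_command(
  increments=[
    [[0,0,0,0.002,0,0,-0.25],[0,0,0,0.002,0,0,-0.25],[0,0,0,0,0,0,0],[0,0,0,0,0,0,0]],
  ],
)

```text
time_s: 14.18
tcp_pos: [0.5062, 0.1961, 0.1171]
tcp_rot: [0.786, 0.618, 0.0, -0.0]
ft_force: [1.3, -1.1, -5.3]
finger_gap: 0.152
gripper_force: 77.7
```

```bash
python3 s.py
```

```text
[0.5062 0.1961 0.1171] [ 7.633e+01 -1.000e-02  1.800e+02] F [ 1.29 -1.12 -5.28] T [-0.194 -0.233  0.077] 0.15203382623634532 77.67567548900843 [0.28 0.05 1.76 0.   1.33 0.51] 14.175 eff [  0.473 -51.757 -48.91    0.447   0.278   0.101]
```

Joint 6's effort reads the torque cleanly: 0.10 N m while running. Continuing.

Request:
arm_command(
  increments=[
    [[0,0.002,-0.002,0.003,0,0,-0.25],[0,0,0,0.003,0,0,-0.25],[0,0,0,0,0,0,0]],
  ],
)

```text
time_s: 14.55
tcp_pos: [0.5062, 0.196, 0.1173]
tcp_rot: [0.805, 0.594, 0.0, -0.0]
ft_force: [1.1, -0.7, -5.9]
finger_gap: 0.146
gripper_force: 77.7
```

```bash
python3 s.py
```

```text
[0.5062 0.196  0.1173] [ 7.284e+01 -1.000e-02 -1.800e+02] F [ 1.1  -0.68 -5.85] T [-0.014 -0.309  0.087] 0.14623625158192954 77.65661034733057 [0.27 0.05 1.76 0.   1.33 0.57] 14.55 eff [ 4.1000e-02 -5.1994e+01 -4.9049e+01  1.0700e-01  3.8700e-01  4.2000e-01]
```

Request:
arm_command(
  increments=[
    [[0,0,0,0.003,0,0,-0.25],[0,0,0,0.003,0,0,-0.25],[0,0,0,0,0,0,0]],
  ],
)

```text
time_s: 14.92
tcp_pos: [0.5062, 0.1959, 0.1175]
tcp_rot: [0.822, 0.569, -0.0, -0.0]
ft_force: [1.2, -0.2, -7.7]
finger_gap: 0.148
gripper_force: 77.6
```

```bash
python3 s.py
```

```text
[0.5062 0.1959 0.1175] [  69.41   -0.   -180.  ] F [ 1.24 -0.17 -7.69] T [ 0.159 -0.471  0.135] 0.14755197125436806 77.62234814465046 [0.27 0.05 1.76 0.   1.33 0.63] 14.925 eff [-1.0100e-01 -5.2658e+01 -4.9394e+01  2.4000e-02  7.3300e-01  4.7800e-01]
```

Request:
arm_command(
  increments=[
    [[0,0,0,0,0,0,0]],
  ],
)

```text
time_s: 15.05
tcp_pos: [0.5062, 0.196, 0.1176]
tcp_rot: [0.822, 0.57, 0.0, -0.0]
ft_force: [0.9, 0.5, -6.9]
finger_gap: 0.145
gripper_force: 77.6
```

```bash
python3 s.py; python3 w.py w5; python3 a.py w5; python3 s.py
```

```text
[0.5062 0.196  0.1176] [ 6.946e+01 -1.000e-02 -1.800e+02] F [ 0.94  0.49 -6.89] T [ 0.153 -0.45   0.109] 0.14494122629142384 77.61628746986389 [0.27 0.05 1.76 0.   1.33 0.63] 15.05 eff [-1.2500e-01 -5.2792e+01 -4.9482e+01 -7.0000e-03  7.8700e-01  1.5600e-01]
[0.50621431 0.1959233  0.11753896] [ 6.94583716e+01 -1.98517756e-03 -1.79996452e+02] [0.275 0.048 1.764 0.    1.33  0.633] 15.1
0.046 5061 [0.5108 0.208  0.052 ] 0.0518 ((508.47564697265625, 201.7991943359375), (58.95265197753906, 71.30713653564453), 68.65934753417969)
0.058 831 [0.5131 0.2145 0.0682] 0.0685 ((513.0701293945312, 214.6204376220703), (1.25093412399292, 40.00264358520508), 69.65809631347656)
0.079 1990 [0.5091 0.2034 0.0814] 0.0814 ((508.2087707519531, 201.54025268554688), (28.715871810913086, 40.074520111083984), 69.26959991455078)
line 7.3 77
line 29.0 15
line 52.6 82
line 99.9 100
line 143.6 86
line 188.5 62
line 322.7 86
[0.5062 0.1959 0.1175] [  69.46   -0.   -180.  ] F [ 0.64  0.93 -8.06] T [ 0.195 -0.527  0.148] 0.14795810645882698 77.61328462511301 [0.27 0.05 1.76 0.   1.33 0.63] 15.1 eff [-1.3900e-01 -5.2839e+01 -4.9512e+01 -1.9000e-02  8.0400e-01  1.3400e-01]
```

Request:
arm_command(
  increments=[
    [[0,0,0,-0.002,0,0,-0.25],[0,0,0,0,0,0,0],[0,0,0,0,0,0,0],[0,0,0,0,0,0,0]],
  ],
)

```text
time_s: 15.6
tcp_pos: [0.5063, 0.1959, 0.1175]
tcp_rot: [0.83, 0.557, 0.0, -0.0]
ft_force: [1.5, 0.2, -6.4]
finger_gap: 0.146
gripper_force: 77.6
```

```bash
python3 s.py
```

```text
[0.5063 0.1959 0.1175] [ 67.73  -0.   180.  ] F [ 1.5   0.2  -6.41] T [ 0.155 -0.501  0.203] 0.14596930151100204 77.62413874268532 [0.27 0.05 1.76 0.   1.33 0.66] 15.6 eff [-2.5200e-01 -5.2717e+01 -4.9388e+01 -2.0000e-02  8.1500e-01  2.1200e-01]
```

Request:
arm_command(
  increments=[
    [[0,0,0,0,0,0,-0.25],[0,0,0,0,0,0,0],[0,0,0,0,0,0,0],[0,0,0,0,0,0,0]],
  ],
)

```text
time_s: 16.1
tcp_pos: [0.5063, 0.1959, 0.1176]
tcp_rot: [0.839, 0.545, 0.0, 0.0]
ft_force: [2.3, 0.3, -7.5]
finger_gap: 0.149
gripper_force: 77.6
```

```bash
python3 s.py
```

```text
[0.5063 0.1959 0.1176] [ 66.01  -0.   180.  ] F [ 2.33  0.33 -7.5 ] T [ 0.176 -0.517  0.308] 0.14872985568648922 77.63344824314117 [ 0.27  0.05  1.76 -0.    1.33  0.69] 16.1 eff [-2.8700e-01 -5.2694e+01 -4.9307e+01  3.7000e-02  8.7700e-01  2.9900e-01]
```

The backstop has been reached, with the torque now rising steadily. I'll go a little further, to about 0.43 N m, and hold.

Request:
arm_command(
  increments=[
    [[0,0,0,0,0,0,-0.12],[0,0,0,0,0,0,-0.12],[0,0,0,0,0,0,-0.12],[0,0,0,0,0,0,0],[0,0,0,0,0,0,0],[0,0,0,0,0,0,0]],
  ],
)

```text
time_s: 16.85
tcp_pos: [0.5063, 0.1959, 0.1176]
tcp_rot: [0.85, 0.526, 0.0, 0.0]
ft_force: [2.0, 1.0, -7.3]
finger_gap: 0.143
gripper_force: 77.6
```

```bash
python3 s.py;python3 w.py w6; python3 a.py w6;python3 s.py
```

```text
[0.5063 0.1959 0.1176] [ 63.53  -0.   180.  ] F [ 1.97  0.98 -7.33] T [ 0.144 -0.59   0.378] 0.14312822974937597 77.64730006456375 [ 0.27  0.05  1.76 -0.    1.33  0.74] 16.85 eff [ -0.273 -52.617 -49.125   0.166   1.004   0.425]
[0.50626178 0.19587782 0.11756329] [ 6.35338016e+01 -9.97324938e-04  1.79997408e+02] [ 0.275  0.048  1.764 -0.     1.33   0.737] 16.9
0.046 5069 [0.512  0.2074 0.0519] 0.0518 ((508.962158203125, 201.64837646484375), (58.64487838745117, 71.38292694091797), 63.415042877197266)
0.058 821 [0.5148 0.2137 0.0684] 0.0686 ((514.7638549804688, 213.749267578125), (1.368030071258545, 39.9578742980957), 63.77212905883789)
0.079 1987 [0.51   0.2028 0.0814] 0.0814 ((508.7984619140625, 201.62042236328125), (28.06477928161621, 40.093624114990234), 63.71173095703125)
line 3.0 69
line 23.3 11
line 48.0 85
line 95.7 106
line 138.8 85
line 184.1 57
line 318.1 83
line 359.5 11
[0.5063 0.1959 0.1176] [ 63.53  -0.   180.  ] F [ 1.74  1.01 -6.97] T [ 0.106 -0.64   0.373] 0.15040966081833276 77.64727821573615 [ 0.27  0.05  1.76 -0.    1.33  0.74] 16.9 eff [ -0.27  -52.611 -49.113   0.17    1.009   0.425]
```

Request:
arm_command(
  increments=[
    [[0,0,0,0,0,0,-0.08],[0,0,0,0,0,0,-0.08],[0,0,0,0,0,0,0],[0,0,0,0,0,0,0],[0,0,0,0,0,0,0]],
  ],
)

```text
time_s: 17.52
tcp_pos: [0.5063, 0.1959, 0.1176]
tcp_rot: [0.855, 0.518, 0.0, 0.0]
ft_force: [2.6, 0.8, -6.3]
finger_gap: 0.145
gripper_force: 77.6
```

```bash
python3 s.py
```

```text
[0.5063 0.1959 0.1176] [ 62.43  -0.   180.  ] F [ 2.59  0.77 -6.32] T [ 0.205 -0.705  0.505] 0.1446160280063364 77.64292560517788 [0.27 0.05 1.76 0.   1.33 0.76] 17.525 eff [ -0.23  -52.508 -48.936   0.248   1.098   0.481]
```

Firm at 0.48 N m and held. I'll back off into the play, then lift straight up.

Request:
arm_command(
  increments=[
    [[0,0,0,0,0,0,0.45],[0,0,0,0,0,0,0.45],[0,0,0,0,0,0,0.3],[0,0,0,0,0,0,0],[0,0,0,0,0,0,0]],
  ],
)

```text
time_s: 18.15
tcp_pos: [0.5062, 0.1959, 0.1175]
tcp_rot: [0.816, 0.578, -0.0, -0.0]
ft_force: [1.6, 1.5, -6.6]
finger_gap: 0.146
gripper_force: 77.6
```

```bash
python3 s.py
```

```text
[0.5062 0.1959 0.1175] [  70.62    0.   -179.99] F [ 1.59  1.47 -6.63] T [ 0.131 -0.507  0.062] 0.14641667118343002 77.63181712478399 [0.27 0.05 1.76 0.   1.33 0.61] 18.15 eff [-5.1000e-02 -5.2320e+01 -4.9003e+01 -1.1000e-02  8.0700e-01  3.6000e-02]
```

Request:
arm_command(
  increments=[
    [[0,0,0,0.05,0,0,0],[0,0,0,0.1,0,0,0],[0,0,0,0.1,0,0,0],[0,0,0,0.1,0,0,0],[0,0,0,0.15,0,0,0],[0,0,0,0.25,0,0,0],[0,0,0,0.25,0,0,0],[0,0,0,0,0,0,0]],
  ],
)

```text
time_s: 19.15
tcp_pos: [0.5074, 0.1962, 0.1696]
tcp_rot: [0.816, 0.578, 0.002, 0.001]
ft_force: [-0.3, 0.1, -3.2]
finger_gap: 0.148
gripper_force: 77.7
```

```bash
python3 s.py;python3 w.py w7; python3 a.py w7
```

```text
[0.5074 0.1962 0.1696] [ 7.0680e+01 -1.1000e-01  1.7985e+02] F [-0.33  0.08 -3.17] T [-0.08  -0.077  0.049] 0.14838315068385646 77.70311795175076 [0.27 0.   1.71 0.   1.42 0.61] 19.15 eff [ 2.6000e-02 -5.0496e+01 -5.0193e+01  7.0000e-02  2.8600e-01 -1.0000e-03]
[0.50681563 0.1960774  0.16851729] [ 7.06806556e+01 -5.78795820e-02  1.79919589e+02] [0.275 0.005 1.712 0.    1.423 0.612] 19.2
0.046 3887 [0.5107 0.2107 0.0518] 0.0517 ((508.4781494140625, 202.72055053710938), (57.50946807861328, 71.03594970703125), 73.14849853515625)
0.109 803 [0.5139 0.215  0.1192] 0.1194 ((513.9684448242188, 214.9853057861328), (1.1393418312072754, 39.915557861328125), 70.51229858398438)
0.13 2037 [0.5101 0.2039 0.1334] 0.1334 ((509.3033447265625, 201.89862060546875), (28.56290626525879, 40.150386810302734), 70.85609436035156)
line 9.0 62
line 54.5 57
line 100.1 51
line 145.4 61
line 190.2 9
line 324.4 19
```

View pics/w7.png

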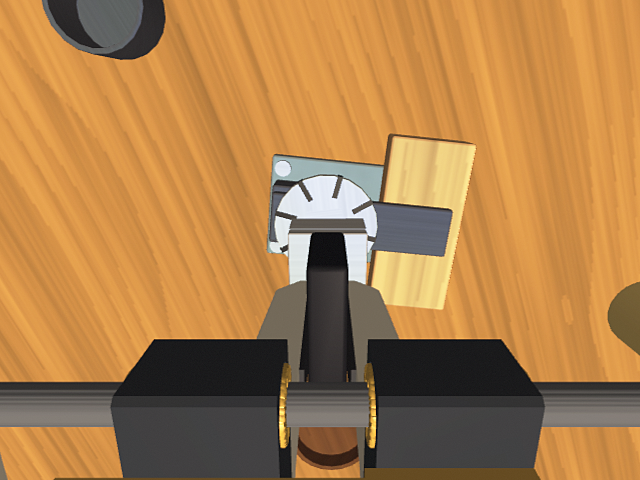

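The nut stayed backed off: its lines are turned about 48° from the start. The foot is free, at (328,240) in the picture. Now back to the holder.

Request:
arm_command(
  increments=[
    [[0,-0.224,-0.676,0,0,0,0],[0,-0.224,-0.676,0,0,0,0],[0,-0.224,-0.676,0,0,0,0],[0,-0.224,-0.676,0,0,0,0],[0,-0.224,-0.676,0,0,0,0],[0,-0.224,-0.676,0,0,0,0],[0,0,0,-0.4,0,0,0],[0,0,0,-0.4,0,0,0],[0,0,0,-0.4,0,0,0],[0,0,0,0,0,0,0],[0,0,0,0,0,0,0]],
  ],
)

```text
time_s: 20.58
tcp_pos: [0.4393, -0.0069, 0.1081]
tcp_rot: [0.816, 0.578, 0.0, 0.0]
ft_force: [-0.8, -0.5, -3.4]
finger_gap: 0.147
gripper_force: 77.7
```

```bash
python3 s.py;python3 w.py w8; python3 - <<'E'
from h import *
from scipy.optimize import least_squares
z=np.load("w8.npz"); K=(z["f"],z["cx"],z["cy"],z["M"]); d=z["d"]; P=cloud(d,K); c=sense()["tcp_pos"]
r=np.hypot(P[...,0]-.4396,P[...,1]+.0068)
g=P[(d>0)&(r<.045)&(P[...,2]>.0155)&(P[...,2]<.0195)][:,:2]
m=least_squares(lambda q:np.hypot(g[:,0]-q[0],g[:,1]-q[1])-.0355,[.4396,-.0068],loss="soft_l1",f_scale=.001).x; print("rim",len(g),m)
f=c[2]-.0637; g=P[(d>0)&(r<.045)&(P[...,2]>f+.025)&(P[...,2]<f+.033)]; print(g.mean(0),cv2.minAreaRect((g[:,:2]*1000).astype(np.float32)))
E
```

```text
[ 0.4393 -0.0069  0.1081] [ 70.68  -0.   179.98] F [-0.78 -0.51 -3.38] T [-0.014 -0.064  0.013] 0.1465782176485471 77.70373173058033 [-0.13 -0.24  2.05  0.    1.33  0.2 ] 20.575 eff [-2.4000e-02 -3.5201e+01 -4.7439e+01  6.9000e-02  5.4000e-02 -1.0000e-03]
[ 0.43960126 -0.00695338  0.10845666] [ 7.06838826e+01 -1.37289897e-02  1.79934436e+02] [-0.133 -0.237  2.047  0.     1.33   0.205] 20.625
rim 2004 [ 0.440364   -0.00629734]
[0.4417828  0.0005893  0.07195857] ((441.0785827636719, -1.3265037536621094), (28.955965042114258, 40.11283874511719), 70.66690826416016)
```

The key is about 1 mm from the cup's centre. Lowering.

Request:
arm_command(
  increments=[
    [[0,0.014,0,-0.2,0,0,0],[0,0,0,-0.2,0,0,0],[0,0,0,-0.2,0,0,0],[0,0,0,-0.12,0,0,0],[0,0,0,-0.06,0,0,0],[0,0,0,0,0,0,0],[0,0,0,0,0,0,0]],
  ],
)

```text
time_s: 21.5
tcp_pos: [0.44, -0.0069, 0.0689]
tcp_rot: [0.816, 0.578, 0.0, 0.0]
ft_force: [-0.8, -1.0, -4.2]
finger_gap: 0.146
gripper_force: 77.7
```

```bash
python3 s.py
```

```text
[ 0.44   -0.0069  0.0689] [ 7.0680e+01 -1.0000e-02  1.7997e+02] F [-0.79 -0.96 -4.17] T [-0.052 -0.055 -0.022] 0.14648035835791995 77.70351827144623 [-0.13 -0.19  2.08 -0.    1.25  0.2 ] 21.5 eff [ 2.0000e-03 -3.6884e+01 -4.6715e+01  7.2000e-02  3.0000e-03 -0.0000e+00]
```

Request:
arm_command(
  increments=[
    [[0,0,0,-0.012,0,0,0],[0,0,0,-0.012,0,0,0],[0,0,0,0,0,0,0],[0,0,0,0,0,0,0]],
  ],
)

```text
time_s: 22.0
tcp_pos: [0.44, -0.007, 0.0677]
tcp_rot: [0.816, 0.578, 0.0, 0.0]
ft_force: [-1.6, 0.2, 1.2]
finger_gap: 0.149
gripper_force: 77.8
```

```bash
python3 s.py
```

```text
[ 0.44   -0.007   0.0677] [ 7.0680e+01 -1.0000e-02  1.7997e+02] F [-1.58  0.24  1.15] T [ 0.019  0.219 -0.039] 0.14944438787382844 77.78877820819616 [-0.13 -0.18  2.08 -0.    1.24  0.2 ] 22.0 eff [-1.0600e-01 -3.5424e+01 -4.5200e+01  4.6000e-02 -5.1100e-01 -2.0000e-03]
```

Fz has gone from about −4 to +1, so the key is standing on the floor. I'll open gently.

Request:
arm_command(
  increments=[
    [[0.3,0,0,0,0,0,0],[0.4,0,0,0,0,0,0],[0.5,0,0,0,0,0,0],[0.7,0,0,0,0,0,0],[0.9,0,0,0,0,0,0],[0.9,0,0,0,0,0,0],[0.9,0,0,0,0,0,0],[0.9,0,0,0,0,0,0],[0.9,0,0,0,0,0,0],[0.9,0,0,0.2,0,0,0],[0.9,0,0,0.4,0,0,0],[0.9,0,0,0.5,0,0,0],[0.9,0,0,0.6,0,0,0],[0.9,0,0,0.6,0,0,0],[0.9,0,0,0,0,0,0],[0.9,0,0,0,0,0,0],[0.9,0,0,0,0,0,0]],
  ],
)

```text
time_s: 24.12
tcp_pos: [0.4389, -0.0068, 0.181]
tcp_rot: [0.816, 0.578, -0.001, -0.001]
ft_force: [0.8, -0.2, 0.1]
finger_gap: 0.9
gripper_force: 0.0
```

```bash
python3 s.py;python3 w.py w9; python3 - <<'E'
from h import *
z=np.load("w9.npz"); K=(z["f"],z["cx"],z["cy"],z["M"]); d=z["d"]; P=cloud(d,K)
r=np.hypot(P[...,0]-.44,P[...,1]+.007)
for a,b in ((.026,.036),(.1,.11)):
    g=P[(d>0)&(r<.05)&(P[...,2]>a)&(P[...,2]<b)]; print(len(g),np.median(g[:,2]),cv2.minAreaRect((g[:,:2]*1000).astype(np.float32)))
E
```

```text
[ 0.4389 -0.0068  0.181 ] [ 7.0680e+01  3.0000e-02 -1.7988e+02] F [ 0.81 -0.19  0.07] T [-0.058 -0.076  0.023] 0.8999760533120006 0.0 [-0.13 -0.3   1.96 -0.    1.48  0.2 ] 24.125 eff [ 5.0000e-03 -3.4001e+01 -4.9315e+01  8.0000e-02 -7.0000e-03  0.0000e+00]
[ 0.4389404  -0.00681879  0.18106608] [ 7.06789504e+01  2.62393755e-02 -1.79875808e+02] [-0.132 -0.298  1.962 -0.     1.481  0.205] 24.175
1442 0.031592532788753624 ((439.8393249511719, -7.056896209716797), (40.28791809082031, 40.10319900512695), 70.62381744384766)
2337 0.10548197922012564 ((439.82586669921875, -7.109180450439453), (64.36782836914062, 14.002107620239258), 70.35719299316406)
```

The key is standing upright at the cup's centre, 1 mm off, and the gripper is clear. Handing in.

```bash
python3 -c "
from bench import sign_off
print(sign_off())"
```

```text
the job is handed in; nothing more can be done
None
```

I handed the job in at about 24 s and got no verdict back: the engraved nut was turned about 0.95 rad clockwise, firm on its backstop at about 0.48 N m, and the key is released, upright in its holder about 1 mm off centre, but I couldn't read the nut's joint value to confirm it is above 1.2 rad.

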